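Clamp the soldering board in its holder

TASK

Clamp the white soldering board in its holder: push the swing strap round with a finger until it lies across the board against its stop, then push the red cam lever fully down so that the pad presses on the board, and move clear. Nothing needs gripping: leave the board in its seat, pick nothing up, and leave the jar, torch, tweezers and bowl where they stand.

Things in the scene. Friction and masses are not known exactly. Their poses are not given: they have to be found in the camera images.
- fixture: Board holder, fixed to the bench: aluminium base plate 180 (x) x 210 (y) x 12 mm, origin at the centre of its underside on the bench, z up. Seat for the board centred at (0, -35) mm, with lips 8 mm high (tops at 20 mm). The strap's pivot post stands at (30, 75) mm. Nothing of the plate or post is higher than 47 mm.
- strap (a joint): Swing angle of the steel clamp strap about its upright pivot, rad. 0: across the board, pointing along the holder's -y from the post, against a hard stop. Grows as the strap opens, clockwise seen from above (1.57: points along the holder's -x); range 0 to 2.1, starts at 1.15 to 1.95. Light friction (about 1 N at the stud); it stays where it is left.
- pivot (a point): Point on the strap's pivot axis, 57 mm above the bench (top of the strap). The strap is a level bar 22 mm wide, from 15 mm behind this axis to 140 mm beyond it, underside 47 mm and top 57 mm above the bench.
- stud (a point): Centre of the top of the yellow upright stud near the strap's free end, 105 mm above the bench. The stud is a fixed round pin of 12 mm diameter standing 48 mm above the strap, 130 mm from the pivot axis: push it sideways to swing the strap.
- lever (a joint): Angle through which the cam lever has been pushed down, rad: 0 standing, 1.3 fully down at its stop, level along the strap; starts at 0 to 0.35. Friction about 3 N at 50 mm from its hinge, a little more where the pad meets the board; stays where it is left. It leans from its hinge towards the pivot at an elevation of (1.3 - value): push it from the stud's side, towards the pivot and down.
- lever_hinge (a point): Centre of the lever's level hinge, which runs across the strap 90 mm from the pivot axis and 68 mm above the bench, between two steel cheeks 18 mm long and 22 mm apart over their outsides, reaching 78 mm above the bench.
- lever_tip (a point): Tip of the lever on its centre line, 70 mm from its hinge. The outer 42 mm is a red grip 16 mm wide and 14 mm thick; nearer the hinge it is a steel bar 12 mm wide and 10 mm thick.
- pad: Round spring-backed rubber pad, 24 mm diameter, on the strap's underside below the lever's hinge (90 mm from the pivot axis); origin at the centre of its underside, which clears the board while the lever is up. The cam drives it down as the lever goes down, and it presses on the board over the last 0.3 rad of the lever's travel, with about 12 N at the end.
- board: Loose white ceramic soldering board 150 x 110 x 14 mm lying in the holder's seat, its top 26 mm above the bench; origin at the centre of its underside.
- jar: Bystander: small flux jar with a blue cap, 44 mm diameter, 48 mm high, standing beside the holder; origin at the centre of its underside. It and the torch may have swapped sides.
- torch: Bystander: orange hand torch standing beside the holder, foot 56 mm diameter, about 117 mm high, nozzle reaching 46 mm to its +x at the top; origin at the centre of its underside.
- tweezers: Bystander: tweezers lying on the bench in front of the holder, 160 mm long along their x, 12 mm wide, 8 mm high; origin near mid-length on the bench.
- bowl: Bystander: white bowl, 160 mm across, 65 mm high, standing to the right (-y) of the holder; origin at the centre of its underside.
Things that resemble listed ones, but are neither listed nor needed, are in the scene too. Of the things that look like the board, the smallest one is meant.

How it is judged:
On the way, in this order (a step that is already met when the one before it is completed fails the run):
1. the strap lies across the board, with the lever still up (value of joint strap below 0.08 rad and value of joint lever below 0.7 rad), for 0.2 s.
2. the lever is pushed fully down (value of joint strap below 0.08 rad and value of joint lever above 1.18 rad), for 0.2 s.
At the end, for the whole second after the job is handed in: The strap is within 0.08 rad of its stop, the lever within 0.12 rad of fully down, the pad presses on the board with more than 3 N, the board is in its seat (within 6 mm of where it was), and jar, torch, tweezers and bowl stand within 25 mm of where they were, not tipped (less than 0.3 rad) (all of step 2 and contact force between pad and board above 3 N and z of board in the frame of fixture below 0.015 m and distance of board from where it was at the start of the episode below 0.006 m and distance of each of jar, torch, tweezers, bowl from where it was at the start of the episode below 0.025 m and angle between each of jar, torch, tweezers, bowl's own z axis and vertical below 0.3 rad); the robot touches nothing.
It fails at once if the board is lifted out of its seat (z of board in the frame of fixture above 0.02 m).
It fails at once if a bystander is lifted, knocked over or pushed away (height (world z) of any of jar, torch, tweezers, bowl above 0.015 m or distance of any of jar, torch, tweezers, bowl from where it was at the start of the episode above 0.025 m or angle between any of jar, torch, tweezers, bowl's own z axis and vertical above 0.5 rad).
It also fails if it takes over 51 s, if anything falls off the work surface, if the arm or the gripper's body presses on something with over 40 N, if the wrist force passes 120 N, or if a joint passes its speed limit or range.

ROBOT

A 6-joint arm with a two-finger parallel gripper is mounted at the origin on the work surface. World frame = base frame: x ahead of the robot, y to its left, z up, the work surface at z = 0. Lengths are in m, angles in rad, forces in N, time in s.
With the tool pointing down it reaches from about 0.325 to 1 m from the base axis. Payload 5.1 kg.
Tool frame: the origin (TCP) lies where the fingers leave the gripper's body, on its centre line; the fingertips stand 73 mm ahead of it and the grasp point (between the pads) lies 54 mm ahead of it; z points along the fingers, y is the direction in which the jaws open and shut (so a half turn about z gives the same grasp; the last joint's range is limited). The gripper opens to 85 mm and grips with 20 to 120 N. Pads are 22 mm wide; open, the fingers measure 114 mm over their backs; the gripper's body (76 mm by 85 mm) begins 54 mm behind the grasp point. The pads swing forward as they close: fully open they stand 13 mm farther back than shut.
Start: joints at [-1.204, 0.124, 1.65, -0, 1.367, -0.083], TCP at [0.283, -0.585, 0.304] pointing down, gripper open.
Joint ranges: [-2.61, 2.61], [-1.02, 2.33], [0.03, 2.71], [-1.35, 4.49], [0.32, 2.68], [-2.91, 2.91]. Speed limits (rad/s): [2.57, 2.57, 3.14, 3.14, 3.14, 3.14].

INTERFACE

Orientations are given as a unit quaternion [w, x, y, z].
In Python, from rig import arm, viewer, job gives the robot as it stands.
- The arm moves only by the tool move_arm, never from a script. Its argument "targets" is a list of rows, each a list of 7 numbers: the shift along the world's x, y, z in m, then the turn, a rotation vector about the world's x, y, z in rad, then the finger opening in m, from 0 to 0.0854. In form: [[dx, dy, dz, ax, ay, az, claw], ...]. A call has exactly 10 rows; each row shifts and turns the commanded pose from where the row before left it; what a row does not reach is not made up. A row lasts 1/10 s, in which the tool goes at most 50 mm and 8.59 degrees, less where a joint would pass 70% of its speed; a pose out of reach is approached as far as the arm can. A call is refused whole if a number of a shift passes 0.05 or a number of a turn 0.15, either way. A call with a gripper value outside its range is refused whole. The fingers move at their own pace and stop on an object; "grip_force" is the grip in N (left out, the last holds). Time passes only in rows, so rows that do not move let the fingers close, or fill a call up. It gives the time, the measured TCP pose, the force and the opening at its end, in the units of the state.
- arm.state(): the state, without advancing time (a new reading comes with each control period).
- viewer.capture(name): name is "scene" or "top"; returns a dict with "pixels" (400x640x3 uint8, red, green, blue), "fov_y" (degrees; the focal length in pixels is half the picture's height over the tangent of half this angle, whatever the lens; pixels are square), "cx", "cy" (the principal point, pixels), "eye" and "rotation" of the camera in the world. Camera axes: x right, y down, z forward; pixel columns grow to the right and rows downward; lengths in m; the calibration is good to about 2 mm. A picture is of the moment at which its call begins. There is no depth.
- job.sign_off(): hands the job in, once; it reports no verdict.
The state is a dict: "time_s": time; "joint_positions": joint angles; "qd": joint speeds; "joint_torque": joint torques, N m; "eef_pos": TCP position; "tcp_rot": TCP orientation; "ft_force": force on the tool from outside, world axes, zero at the start; "moment": the same for the moment, N m; "gripper_width": opening from 0.0 (shut) to 1.0 (fully open).
Only numpy, scipy, OpenCV 4.12 (cv2) and the standard library are available. Lean on these libraries where they do the work, as an engineer would, in place of code of your own. Each camera call takes 0.05 s, during which the arm holds its last target.

## Working session

There is one attempt and no reset: what is moved stays moved. The work goes in short steps, Python scripts to look and compute and a tool call to move; the robot and the scene stay as the last step left them, time stands still between calls to the robot, and variables do not carry over. Pictures are saved under pics/ and viewed, and the job is handed in when it is done.

Besides the shell and the picture viewer there is one more tool, called after "Request:" as a command line: name --pt "numbers of a row" for each row, then --argument value for the rest. move_arm: Moves the arm, as the interface text tells. Its arguments: {"type":"object","properties":{"targets":{"type":"array"},"grip_force":{"type":"number"}},"required":["targets"]}

```bash
mkdir -p pics; ls
python3 - <<'E'
from rig import arm, viewer
import cv2
s=arm.state();print({k:s[k] for k in('time_s','eef_pos','tcp_rot','gripper_width')})
for n in('scene','top'):
    c=viewer.capture(n);cv2.imwrite(f'pics/{n}0.png',c['pixels'][:,:,::-1])
    print({k:v for k,v in c.items() if k!='pixels'})
E
```

```text
pics
{'time_s': 0.0, 'eef_pos': array([ 0.2824145 , -0.58491323,  0.30263343]), 'tcp_rot': array([-1.05910450e-03,  9.74818532e-01,  2.22997064e-01, -1.35378724e-04]), 'gripper_width': 0.9957721492038345}
{'fov_y': 49.482188401478965, 'cx': 321.310808948051, 'cy': 207.0473929502687, 'eye': array([ 0.81019002, -0.57498271,  0.84883868]), 'rotation': array([-0.33114242,  0.91054512,  0.23070612, -0.08959337])}
{'fov_y': 55.766195635560976, 'cx': 325.5021798617447, 'cy': 206.56089362778755, 'eye': array([ 0.31156559, -0.03416648,  1.12009298]), 'rotation': array([-0.07865279,  0.74351771, -0.66060223,  0.0678222 ])}
```

View pics/scene0.png

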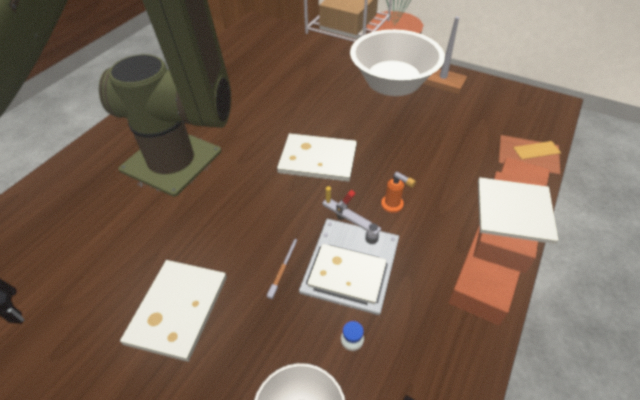

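View pics/top0.png

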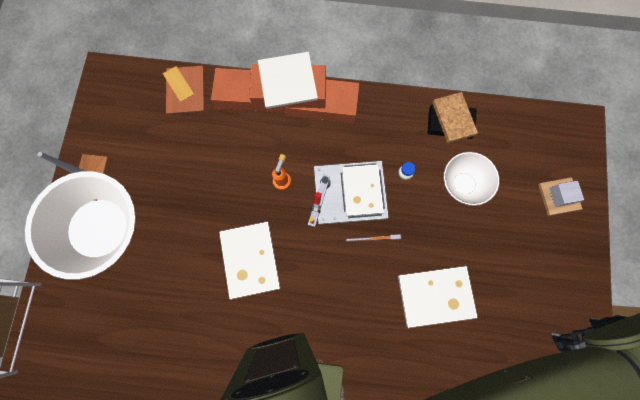

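The scene view (640x400) shows the holder at about (350,265). Its strap runs from the post at (373,232) to the stud at (328,195), and the red lever grip is at (349,196). The top view shows the post at (325,181), the red grip at (317,198), the stud at (312,219), the torch at (281,180), the jar at (407,170) and the tweezers at (373,238).

Board candidates in the top view are (362,190), (249,260), (438,296) and (288,80). The smallest is (362,190), seated in the holder. I'll confirm with enlarged crops.

```bash
cat > h.py <<'E'
import numpy as np, cv2
from scipy.spatial.transform import Rotation as R
from rig import arm, viewer
def rot(c):
    q=c['rotation'];return R.from_quat([q[1],q[2],q[3],q[0]]).as_matrix()
def f(c): return 200/np.tan(np.radians(c['fov_y']/2))
def ray(c,u,v):
    d=rot(c)@np.array([(u-c['cx'])/f(c),(v-c['cy'])/f(c),1]);return c['eye'],d/np.linalg.norm(d)
def plane(c,u,v,z):
    e,d=ray(c,u,v);return e+d*(z-e[2])/d[2]
def proj(c,p):
    q=rot(c).T@(np.array(p)-c['eye']);return q[:2]/q[2]*f(c)+[c['cx'],c['cy']]
def tri(c1,p1,c2,p2):
    A=np.zeros((3,3));b=np.zeros(3)
    for c,p in((c1,p1),(c2,p2)):
        e,d=ray(c,*p);M=np.eye(3)-np.outer(d,d);A+=M;b+=M@e
    x=np.linalg.solve(A,b);return x,[np.round(proj(c,x)-p,1) for c,p in((c1,p1),(c2,p2))]
def crop(c,x0,y0,x1,y1,k,name):
    cv2.imwrite('pics/'+name,cv2.resize(c['pixels'][y0:y1,x0:x1,::-1],None,fx=k,fy=k,interpolation=cv2.INTER_CUBIC))
E
python3 - <<'E'
from h import *
s=viewer.capture('scene');t=viewer.capture('top')
crop(s,290,160,430,310,4,'s1.png');crop(t,260,140,420,250,5,'t1.png')
E
```

```text
(no output)
```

View pics/s1.png

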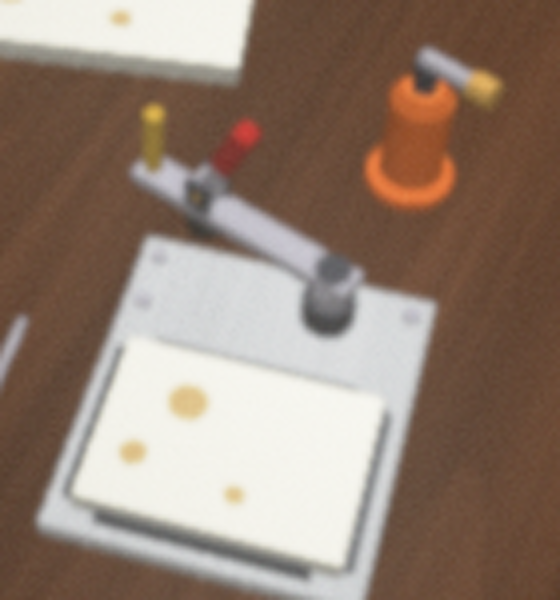

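View pics/t1.png

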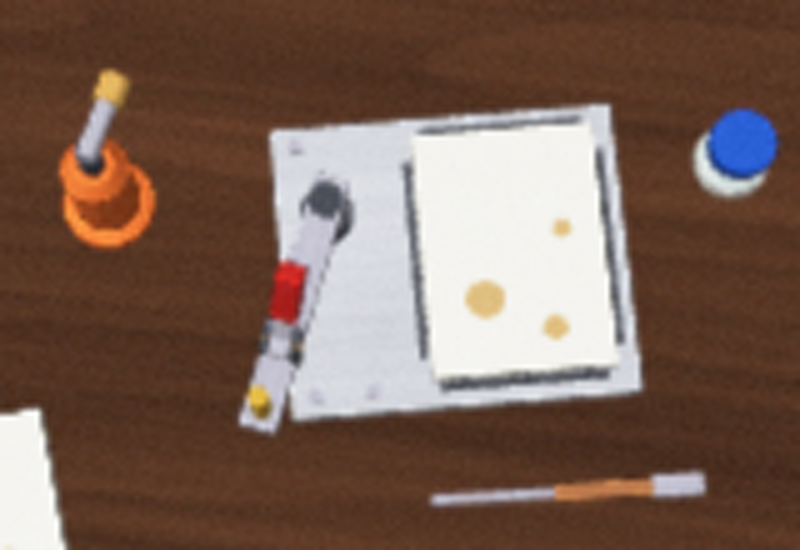

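The crops confirm the small board seated in the holder. The crop positions are stud top at scene (154,110)/top (258,404), pivot cap at (334,265)/(326,200), and red grip tip at (248,130)/(291,272).

Run:
```python
from h import *
np.set_printoptions(precision=4,suppress=True)
s=viewer.capture('scene');t=viewer.capture('top')
S=lambda x,y:(290+(x-1.5)/4,160+(y-1.5)/4)
T=lambda x,y:(260+(x-2)/5,140+(y-2)/5)
for n,a,b in(('stud',(154,112),(258,402)),('pivot',(334,263),(326,199)),('tip',(248,130),(291,270))):
    print(n,tri(s,S(*a),t,T(*b)))
print('stud planes',plane(s,*S(154,112),.105),plane(t,*T(258,402),.105))
print('pivot planes',plane(s,*S(334,263),.06),plane(t,*T(326,199),.06))
cs=[plane(t,*T(*p),.012) for p in((272,131),(609,104),(641,390),(294,420))]
for c in cs: print(c)
ctr=sum(cs)/4;print('ctr',ctr)
# -y of fixture: from strap side to board side ; +x: bottom->top of image
yd=((cs[0]-cs[1])+(cs[3]-cs[2]));yaw=np.arctan2(-yd[0],yd[1]);xd=cs[0]-cs[3]+cs[1]-cs[2]
print('yaw',yaw,np.arctan2(xd[1],xd[0]))
y=(yaw+np.arctan2(xd[1],xd[0]))/2
M=np.array([[np.cos(y),-np.sin(y)],[np.sin(y),np.cos(y)]])
piv=ctr[:2]+M@[.03,.075];print('piv from plate',piv)
for th in(0,.5,1,1.5):
    print(th,'stud',piv+M@(.13*np.array([-np.sin(th),-np.cos(th)])))
print('jar',plane(t,*T(743,143),.048),'torch foot',plane(t,*T(108,206),.0),'nozzle',plane(t,*T(111,88),.11),'torch s',plane(s,*S(410,178),0))
```

```text
stud (array([0.4852, 0.0306, 0.1024]), [array([-1.3,  0.3]), array([-0.6, -1. ])])
pivot (array([0.6144, 0.0083, 0.0631]), [array([-1. ,  0.3]), array([-0.4, -0.7])])
tip (array([0.5521, 0.019 , 0.1335]), [array([-0.6,  0.2]), array([-0.3, -0.5])])
stud planes [0.4885 0.0308 0.105 ] [0.4823 0.0285 0.105 ]
pivot planes [0.6153 0.0123 0.06  ] [0.6134 0.007  0.06  ]
[0.6662 0.0469 0.012 ]
[ 0.7076 -0.1567  0.012 ]
[ 0.5319 -0.1913  0.012 ]
[0.4897 0.0116 0.012 ]
ctr [ 0.5988 -0.0724  0.012 ]
yaw 0.20301797765087984 0.19570368335963728
piv from plate [0.6134 0.0071]
0 stud [ 0.6391 -0.1203]
0.5 stud [ 0.5749 -0.1171]
1 stud [ 0.5201 -0.0834]
1.5 stud [ 0.4881 -0.0276]
jar [ 0.6799 -0.2336  0.048 ] torch foot [0.6104 0.1419 0.    ] nozzle [0.6493 0.1327 0.11  ] torch s [ 0.615   0.1429 -0.    ]
```

Request:
move_arm --pt "0.0105 0.0325 0 0 0 0.048 0" --pt "0.0105 0.0325 0 0 0 0.048 0" --pt "0.0105 0.0325 0 0 0 0.048 0" --pt "0.0105 0.0325 0 0 0 0.048 0" --pt "0.0105 0.0325 0 0 0 0.048 0" --pt "0.0105 0.0325 0 0 0 0.048 0" --pt "0.0105 0.0325 0 0 0 0.048 0" --pt "0.0105 0.0325 0 0 0 0.048 0" --pt "0.0105 0.0325 0 0 0 0.048 0" --pt "0.0105 0.0325 0 0 0 0.048 0"

```text
time_s: 1.3
eef_pos: [0.3877, -0.259, 0.304]
tcp_rot: [0.0, 0.893, 0.449, 0.0]
ft_force: [0.2, -0.9, -0.7]
gripper_width: 0.003
```

Request:
move_arm --pt "0.0105 0.0325 0 0 0 0.048 0" --pt "0.0105 0.0325 0 0 0 0.048 0" --pt "0.0105 0.0325 0 0 0 0.048 0" --pt "0.0105 0.0325 0 0 0 0.048 0" --pt "0.0105 0.0325 0 0 0 0.048 0" --pt "0.0105 0.0325 0 0 0 0.048 0" --pt "0.0105 0.0325 0 0 0 0.048 0" --pt "0.0105 0.0325 0 0 0 0.048 0" --pt "0.0105 0.0325 0 0 0 0.048 0" --pt "0.0105 0.0325 0 0 0 0.048 0"

```text
time_s: 2.3
eef_pos: [0.4928, 0.0661, 0.3041]
tcp_rot: [0.0, 0.761, 0.649, 0.0]
ft_force: [0.7, 0.4, -0.5]
gripper_width: -0.002
```

Request:
move_arm --pt "0 0.001 -0.02 0 0 0 0" --pt "0 0.001 -0.02 0 0 0 0" --pt "0 0.001 -0.02 0 0 0 0" --pt "0 0.001 -0.02 0 0 0 0" --pt "0 0.001 -0.02 0 0 0 0" --pt "0 0.001 -0.02 0 0 0 0" --pt "0 0 -0.015 0 0 0 0" --pt "0 0 -0.014 0 0 0 0" --pt "0 0 0 0 0 0 0" --pt "0 0 0 0 0 0 0"

```text
time_s: 3.3
eef_pos: [0.4928, 0.0706, 0.1551]
tcp_rot: [0.0, 0.762, 0.648, 0.0]
ft_force: [-0.2, -0.2, -0.3]
gripper_width: 0.001
```

Run:
```python
from h import *
s=viewer.capture('scene');t=viewer.capture('top')
crop(s,270,120,430,260,4,'s2.png');crop(t,240,140,420,270,4,'t2.png')
# path plan
p=np.array([.6145,.008]);psi=.2
def pos(phi,off): # strap angle phi; finger centre trailing by off along tangent
    r=np.array([np.cos(psi-np.pi/2-phi),np.sin(psi-np.pi/2-phi)]);tn=np.array([-r[1],r[0]])
    return p+.130*r-off*tn
for phi in np.arange(1.94,-.07,-.1): print(round(phi,2),np.round(pos(phi,.017),4))
```

```text
1.94 [0.4892 0.0466]
1.84 [0.486  0.0339]
1.74 [0.484 0.021]
1.64 [0.4834 0.0079]
1.54 [ 0.4841 -0.0052]
1.44 [ 0.486  -0.0181]
1.34 [ 0.4893 -0.0308]
1.24 [ 0.4938 -0.0431]
1.14 [ 0.4995 -0.0549]
1.04 [ 0.5063 -0.0661]
0.94 [ 0.5143 -0.0765]
0.84 [ 0.5232 -0.0861]
0.74 [ 0.5331 -0.0948]
0.64 [ 0.5437 -0.1024]
0.54 [ 0.5551 -0.1089]
0.44 [ 0.5671 -0.1142]
0.34 [ 0.5795 -0.1184]
0.24 [ 0.5923 -0.1212]
0.14 [ 0.6053 -0.1228]
0.04 [ 0.6184 -0.123 ]
-0.06 [ 0.6315 -0.122 ]
```

View pics/s2.png

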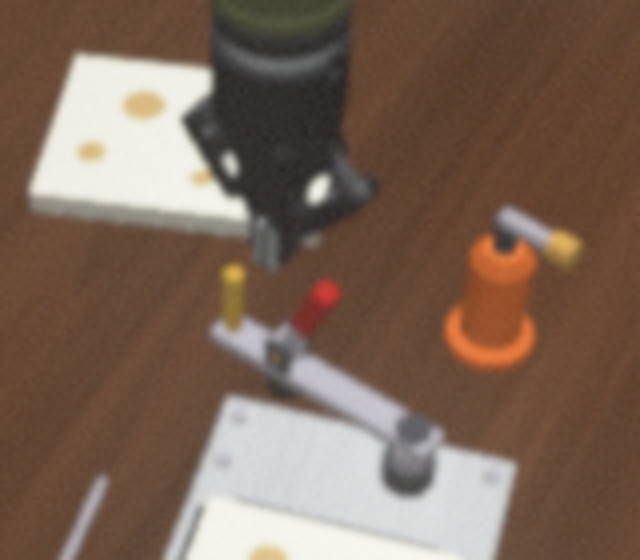

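View pics/t2.png

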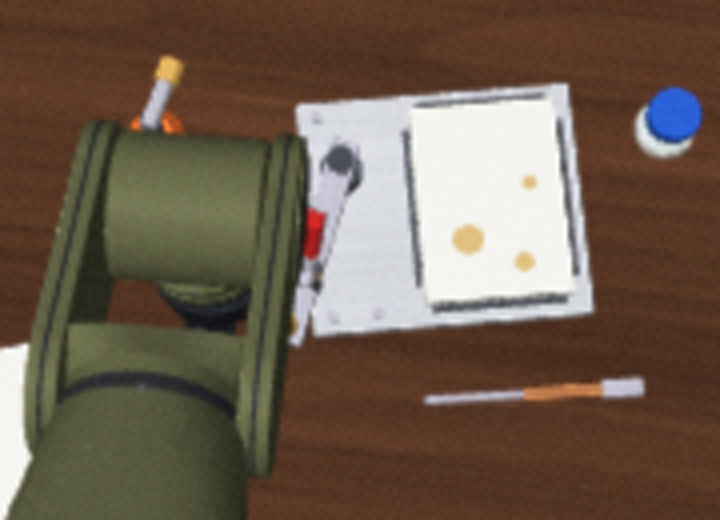

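Run:
```python
from h import *
s=viewer.capture('scene')
p=np.array([.4928,.0706]);a=1.413
ty=np.array([np.sin(a),-np.cos(a)])
for sgn in(1,-1):
  for z in(.09,.11,.13,.15,.17,.19):
    print(sgn,z,[ (d,np.round((proj(s,[*(p+sgn*d*ty),z])-[270,120])*4).astype(int).tolist()) for d in(0,.02,.04,.05,.06,.07)])
```

```text
1 0.09 [(0, [270, 247]), (0.02, [297, 262]), (0.04, [324, 277]), (0.05, [338, 284]), (0.06, [352, 292]), (0.07, [366, 300])]
1 0.11 [(0, [271, 224]), (0.02, [298, 238]), (0.04, [326, 253]), (0.05, [340, 261]), (0.06, [354, 269]), (0.07, [369, 276])]
1 0.13 [(0, [271, 200]), (0.02, [299, 215]), (0.04, [327, 230]), (0.05, [342, 237]), (0.06, [356, 245]), (0.07, [371, 253])]
1 0.15 [(0, [272, 175]), (0.02, [300, 190]), (0.04, [329, 205]), (0.05, [344, 213]), (0.06, [358, 220]), (0.07, [373, 228])]
1 0.17 [(0, [273, 150]), (0.02, [301, 164]), (0.04, [331, 179]), (0.05, [345, 187]), (0.06, [360, 195]), (0.07, [375, 203])]
1 0.19 [(0, [273, 123]), (0.02, [302, 138]), (0.04, [332, 153]), (0.05, [347, 161]), (0.06, [362, 169]), (0.07, [378, 176])]
-1 0.09 [(0, [270, 247]), (0.02, [243, 232]), (0.04, [217, 218]), (0.05, [204, 211]), (0.06, [191, 204]), (0.07, [179, 197])]
-1 0.11 [(0, [271, 224]), (0.02, [244, 209]), (0.04, [217, 195]), (0.05, [204, 188]), (0.06, [191, 181]), (0.07, [178, 174])]
-1 0.13 [(0, [271, 200]), (0.02, [244, 185]), (0.04, [217, 171]), (0.05, [203, 164]), (0.06, [190, 157]), (0.07, [177, 150])]
-1 0.15 [(0, [272, 175]), (0.02, [244, 160]), (0.04, [217, 146]), (0.05, [203, 139]), (0.06, [190, 132]), (0.07, [176, 125])]
-1 0.17 [(0, [273, 150]), (0.02, [244, 135]), (0.04, [216, 121]), (0.05, [203, 113]), (0.06, [189, 106]), (0.07, [175, 99])]
-1 0.19 [(0, [273, 123]), (0.02, [244, 109]), (0.04, [216, 94]), (0.05, [202, 87]), (0.06, [188, 80]), (0.07, [175, 73])]
```

Request:
move_arm --pt "-0.002 -0.012 0.002 0 0 0 0" --pt "-0.0016 -0.012 0.002 0 0 0 0" --pt "-0.0032 -0.0127 0 0 0 0.1 0" --pt "-0.002 -0.0129 0 0 0 0.1 0" --pt "-0.0006 -0.0131 0 0 0 0.1 0" --pt "0.0007 -0.0131 0 0 0 0.1 0" --pt "0.0019 -0.0129 0 0 0 0.1 0" --pt "0.0033 -0.0127 0 0 0 0.1 0" --pt "0.0045 -0.0123 0 0 0 0.1 0" --pt "0.0057 -0.0118 0 0 0 0.1 0"

```text
time_s: 4.45
eef_pos: [0.4991, -0.0563, 0.1595]
tcp_rot: [0.0, 0.448, 0.894, 0.0]
ft_force: [-0.8, 1.6, 0.2]
gripper_width: -0.0
```

Run:
```python
from h import *
s=viewer.capture('scene');crop(s,270,120,430,260,4,'s3.png')
```

```text
(no output)
```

View pics/s3.png

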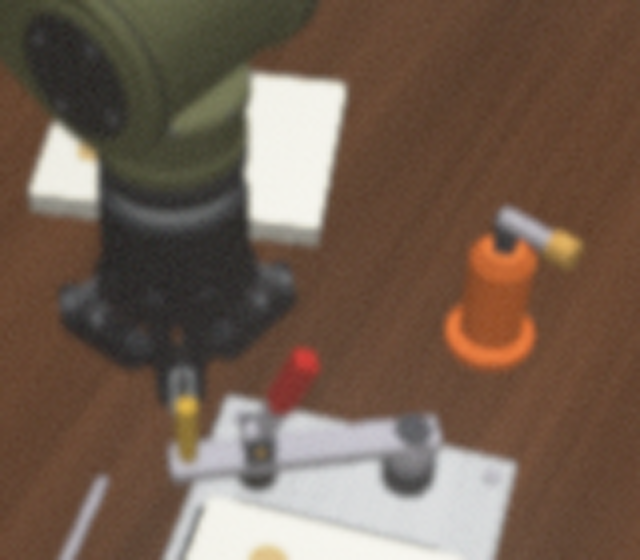

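The strap is following, with the finger centred behind the stud at crop (185,400). I'll carry on round.

Request:
move_arm --pt "0.0068 -0.0112 0 0 0 0.1 0" --pt "0.008 -0.0104 0 0 0 0.1 0" --pt "0.0089 -0.0096 0 0 0 0.1 0" --pt "0.0099 -0.0087 0 0 0 0.1 0" --pt "0.0106 -0.0076 0 0 0 0.1 0" --pt "0.0114 -0.0065 0 0 0 0.1 0" --pt "0.012 -0.0053 0 0 0 0.1 0" --pt "0.0124 -0.0042 0 0 0 0.1 0" --pt "0.0128 -0.0028 0 0 0 0.1 0" --pt "0.01 -0.0012 0 0 0 0.08 0"

```text
time_s: 5.5
eef_pos: [0.6021, -0.1234, 0.1591]
tcp_rot: [-0.0, -0.025, 1.0, -0.0]
ft_force: [-0.2, 0.7, -0.6]
gripper_width: 0.0
```

Request:
move_arm --pt "0.005 0.0 0 0 0 0.03 0" --pt "0.004 0 0 0 0 0.03 0" --pt "0.003 0.0 0 0 0 0.03 0" --pt "0.002 0.0 0 0 0 0.0 0" --pt "0.002 0 0 0 0 0 0" --pt "0 0 0 0 0 0 0" --pt "0 0 0 0 0 0 0" --pt "0 0 0 0 0 0 0" --pt "0 0 0 0 0 0 0" --pt "0 0 0 0 0 0 0"

```text
time_s: 6.5
eef_pos: [0.6181, -0.1223, 0.159]
tcp_rot: [0.0, -0.069, 0.998, -0.0]
ft_force: [-0.5, -0.7, -0.2]
gripper_width: -0.0
```

Run:
```python
from h import *
s=viewer.capture('scene');crop(s,290,170,430,320,4,'s4.png')
t=viewer.capture('top');crop(t,260,140,420,250,5,'t4.png')
```

```text
(no output)
```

View pics/s4.png

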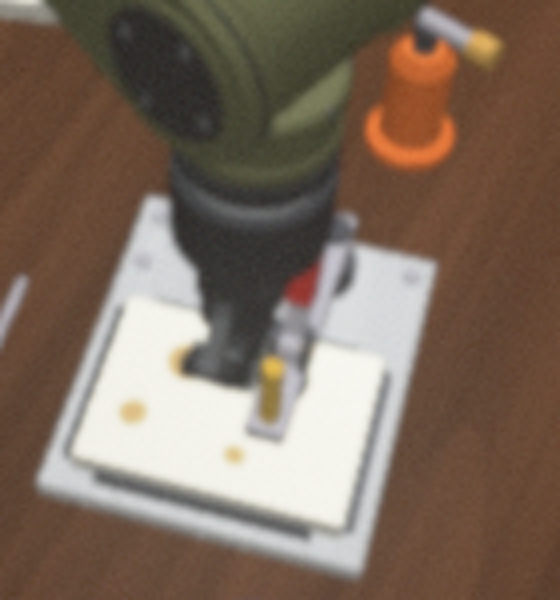

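View pics/t4.png

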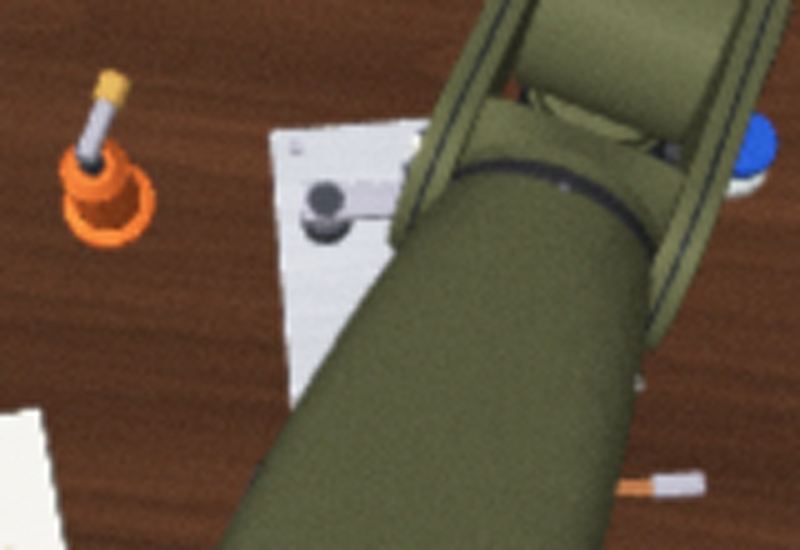

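The stud is now at about crop (272,366) and the wrist force is near zero. I'll push on gently until the stop shows as force.

Request:
move_arm --pt "0.0015 0.0003 0 0 0 0 0" --pt "0.0015 0.0003 0 0 0 0 0" --pt "0.0015 0.0003 0 0 0 0 0" --pt "0.0015 0.0003 0 0 0 0 0" --pt "0 0 0 0 0 0 0" --pt "0 0 0 0 0 0 0" --pt "0 0 0 0 0 0 0" --pt "0 0 0 0 0 0 0" --pt "0 0 0 0 0 0 0" --pt "0 0 0 0 0 0 0"

```text
time_s: 7.6
eef_pos: [0.6234, -0.1214, 0.1588]
tcp_rot: [-0.001, -0.069, 0.998, -0.0]
ft_force: [-5.1, -1.4, 2.8]
gripper_width: 0.002
```

Run:
```python
from h import *
print(arm.state()['ft_force'])
s=viewer.capture('scene');crop(s,290,170,430,320,4,'s5.png')
a=plane(s,290+(272-1.5)/4,170+(366-1.5)/4,.105);print('before',a)
m=s['pixels'].astype(int);m=((m[...,0]>150)&(m[...,1]>110)&(m[...,2]<70)).astype(np.uint8);m[:, :335]=0;m[:245]=0;m[285:]=0;m[:,375:]=0
v,u=np.nonzero(m);print(len(v),u.mean() if len(u) else 0,v.min() if len(v) else 0,v.max() if len(v) else 0)
```

```text
[-5.1239656  -1.44575612  2.78666446]
before [ 0.63643186 -0.11959152  0.105     ]
2 359.5 265 265
```

View pics/s5.png

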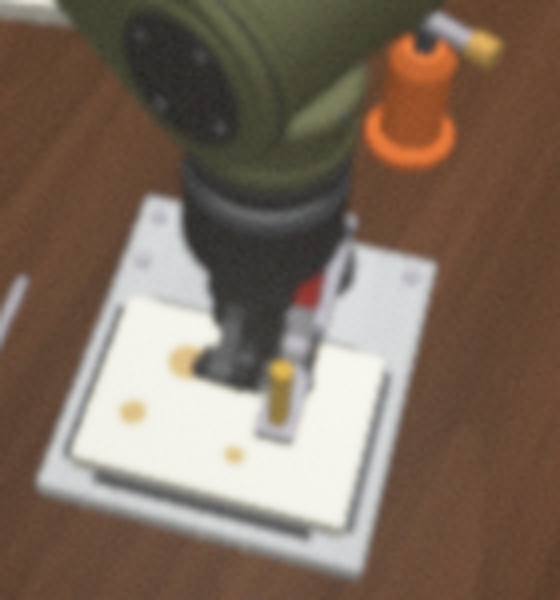

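The strap is at its stop: wrist force is 5 N against it, and the stud is at about crop (281,369). Next I'll back off, rise, and come in over the stud behind the lever.

Request:
move_arm --pt "-0.015 -0.003 0 0 0 0 0" --pt "-0.015 -0.003 0 0 0 0 0" --pt "0 0 0.025 0 0 0 0" --pt "0 0 0.02 0 0 0 0" --pt "0 0 0 0 0 0.03 0" --pt "0.016 0.002 0 0 0 0.03 0" --pt "0.016 0.002 0 0 0 0 0" --pt "0.014 0.002 0 0 0 0 0" --pt "0 0 -0.009 0 0 0 0" --pt "0 0 -0.009 0 0 0 0"

```text
time_s: 8.65
eef_pos: [0.6401, -0.121, 0.1853]
tcp_rot: [0.0, -0.099, 0.995, 0.0]
ft_force: [-0.3, -0.6, 0.2]
gripper_width: -0.0
```

Run:
```python
from h import *
print(arm.state()['ft_force'],arm.state()['eef_pos'])
s=viewer.capture('scene');crop(s,290,150,430,300,4,'s6.png')
```

```text
[-0.31124646 -0.62159479  0.2150206 ] [ 0.64010086 -0.12099618  0.18525107]
```

View pics/s6.png

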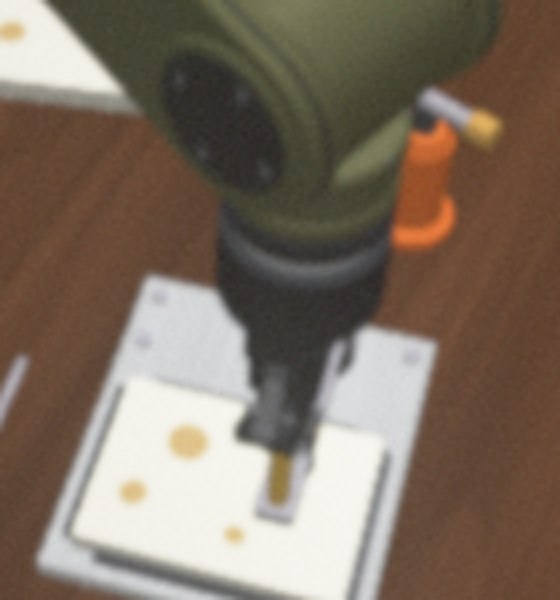

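Request:
move_arm --pt "-0.0012 0.0059 0 0 0 0 0" --pt "-0.0012 0.0059 0 0 0 0 0" --pt "-0.0012 0.0059 0 0 0 0 0" --pt "-0.0012 0.0059 0 0 0 0 0" --pt "-0.0012 0.0059 0 0 0 0 0" --pt "-0.0012 0.0059 0 0 0 0 0" --pt "-0.0012 0.0059 0 0 0 0 0" --pt "-0.0012 0.0059 0 0 0 0 0" --pt "-0.0012 0.0059 0 0 0 0 0" --pt "-0.0012 0.0059 0 0 0 0 0"

```text
time_s: 9.7
eef_pos: [0.6281, -0.0621, 0.1861]
tcp_rot: [0.0, -0.099, 0.995, -0.0]
ft_force: [0.2, -2.7, -0.7]
gripper_width: 0.0
```

Run:
```python
from h import *
s=viewer.capture('scene');crop(s,290,150,430,300,4,'s7.png')
```

```text
(no output)
```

View pics/s7.png

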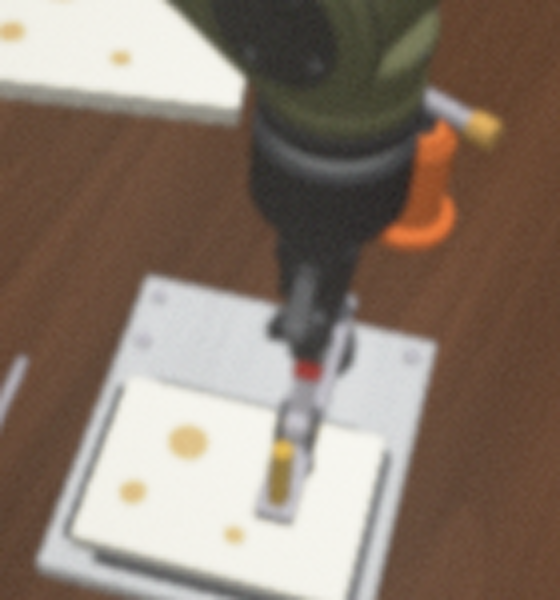

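Request:
move_arm --pt "-0.0008 0.0039 -0.002 0 0 0 0" --pt "-0.0008 0.0039 -0.002 0 0 0 0" --pt "-0.0008 0.0039 -0.002 0 0 0 0" --pt "-0.0006 0.0029 -0.003 0 0 0 0" --pt "-0.0006 0.0029 -0.003 0 0 0 0" --pt "-0.0006 0.0029 -0.003 0 0 0 0" --pt "-0.0004 0.002 -0.004 0 0 0 0" --pt "-0.0004 0.002 -0.004 0 0 0 0" --pt "-0.0002 0.001 -0.004 0 0 0 0" --pt "0 0 -0.004 0 0 0 0"

```text
time_s: 10.75
eef_pos: [0.6229, -0.036, 0.1548]
tcp_rot: [0.0, -0.099, 0.995, 0.001]
ft_force: [-1.1, 1.5, 3.4]
gripper_width: 0.002
```

Run:
```python
from h import *
s=viewer.capture('scene');crop(s,290,150,430,300,4,'s8.png')
```

```text
(no output)
```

View pics/s8.png

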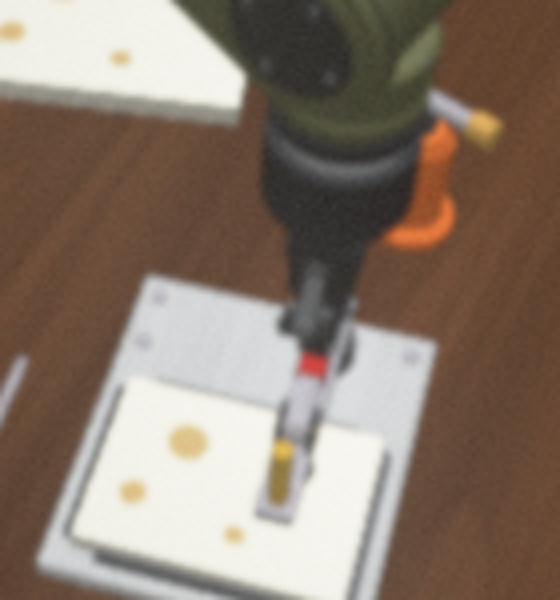

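Request:
move_arm --pt "0 0 -0.002 0 0 0 0" --pt "0 0 -0.002 0 0 0 0" --pt "0 0 -0.002 0 0 0 0" --pt "0 0 -0.001 0 0 0 0" --pt "0 0 -0.001 0 0 0 0" --pt "0 0 0 0 0 0 0" --pt "0 0 0 0 0 0 0" --pt "0 0 0 0 0 0 0" --pt "0 0 0 0 0 0 0" --pt "0 0 0 0 0 0 0"

```text
time_s: 11.8
eef_pos: [0.623, -0.0365, 0.1476]
tcp_rot: [0.0, -0.099, 0.995, 0.0]
ft_force: [-1.3, 3.8, 6.5]
gripper_width: 0.002
```

Request:
move_arm --pt "0 0 -0.001 0 0 0 0" --pt "0 0 0 0 0 0 0" --pt "0 0 -0.001 0 0 0 0" --pt "0 0 0 0 0 0 0" --pt "0 0 0 0 0 0 0" --pt "0 0 0 0 0 0 0" --pt "0 0 0 0 0 0 0" --pt "0 0 0 0 0 0 0" --pt "0 0 0 0 0 0 0" --pt "0 0 0 0 0 0 0"

```text
time_s: 12.8
eef_pos: [0.6231, -0.0365, 0.1474]
tcp_rot: [-0.0, -0.099, 0.995, 0.0]
ft_force: [-6.4, 3.7, 15.2]
gripper_width: 0.001
```

Force rose from 6.5 to 15 N with almost no further travel at a tip height of 74 mm, so the lever is on its stop. I'll back straight up and move aside to look.

Request:
move_arm --pt "0 0 0.005 0 0 0 0" --pt "0 0 0.015 0 0 0 0" --pt "0 0 0.03 0 0 0 0" --pt "0 0 0.04 0 0 0 0" --pt "0 0 0.04 0 0 0 0" --pt "0 0 0.03 0 0 0 0" --pt "-0.03 0.01 0 0 0 0 0" --pt "-0.03 0.03 0 0 0 0 0" --pt "-0.03 0.03 0 0 0 0 0" --pt "-0.03 0.03 0 0 0 0 0"

```text
time_s: 13.8
eef_pos: [0.5015, 0.0635, 0.3049]
tcp_rot: [-0.0, -0.098, 0.995, -0.0]
ft_force: [0.5, 1.0, 0.1]
gripper_width: 0.0
```

Request:
move_arm --pt "-0.01 0.03 0 0 0 0 0" --pt "-0.01 0.03 0 0 0 0 0" --pt "-0.01 0.03 0 0 0 0 0" --pt "0 0.03 0 0 0 0 0" --pt "0 0.03 0 0 0 0 0" --pt "0 0.03 0 0 0 0 0" --pt "0 0.02 0 0 0 0 0" --pt "0 0 0 0 0 0 0" --pt "0 0 0 0 0 0 0" --pt "0 0 0 0 0 0 0"

```text
time_s: 14.8
eef_pos: [0.4729, 0.2623, 0.3048]
tcp_rot: [-0.0, -0.098, 0.995, -0.0]
ft_force: [0.1, -0.5, 0.4]
gripper_width: -0.004
```

Run:
```python
from h import *
s=viewer.capture('scene');t=viewer.capture('top')
crop(s,280,160,440,310,4,'s9.png');crop(t,260,140,420,250,5,'t9.png')
```

```text
(no output)
```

View pics/s9.png

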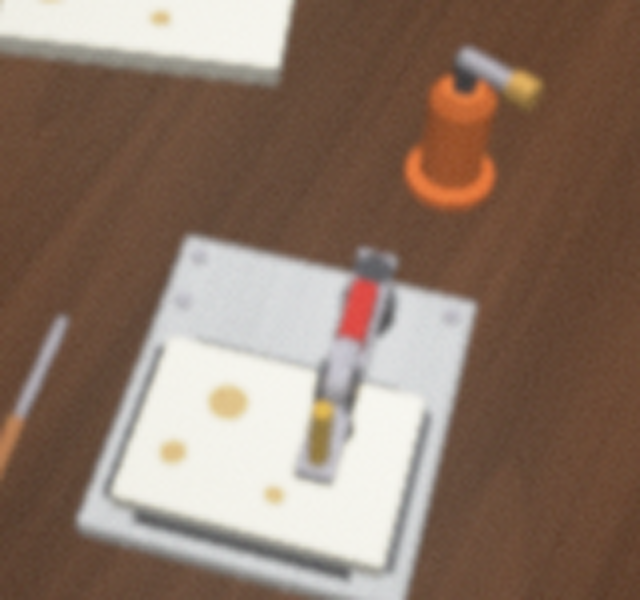

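View pics/t9.png

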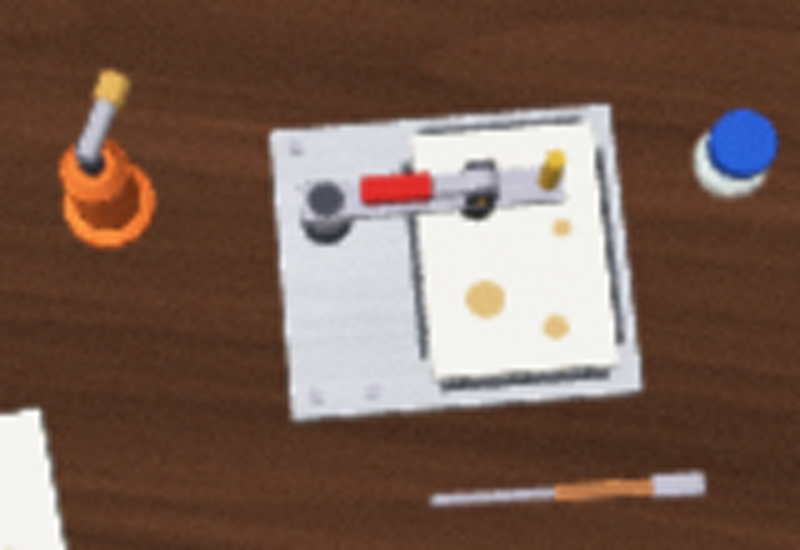

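Run:
```python
from h import *
np.set_printoptions(precision=4,suppress=True)
s=viewer.capture('scene');t=viewer.capture('top')
S=lambda x,y:(280+(x-1.5)/4,160+(y-1.5)/4)
T=lambda x,y:(260+(x-2)/5,140+(y-2)/5)
st,e=tri(s,S(322,408),t,T(555,158));print('stud',st,e)
tip,e=tri(s,S(367,281),t,T(362,189));print('tip',tip,e)
lo,e=tri(s,S(353,340),t,T(431,187));print('grip near hinge',lo,e)
p=np.array([.6145,.008]);d=st[:2]-p
print('strap',.2-np.pi/2-np.arctan2(d[1],d[0]),'len',np.hypot(*d))
cs=[plane(t,*T(*q),.012) for q in((272,131),(609,104),(641,390),(294,420))]
print(arm.state()['time_s'],arm.state()['ft_force'])
```

```text
stud [ 0.6404 -0.1186  0.1042] [array([-0.5,  0.1]), array([-0.2, -0.3])]
tip [ 0.6193 -0.0124  0.0735] [array([-0.7,  0.2]), array([-0.3, -0.5])]
grip near hinge [ 0.6273 -0.051   0.0697] [array([-1.3,  0.3]), array([-0.5, -0.9])]
strap -0.0020138846307922176 len 0.1292436278600639
15.0 [-0.4734  0.0905  0.4704]
```

Run:
```python
from rig import job
print(job.sign_off())
```

```text
the job is handed in; nothing more can be done
None
```

The board is clamped and the job is handed in, at about 15 s of the 51 s allowed. I pushed the strap's stud round with the closed fingers until it met its stop. I then pushed the red lever over from the stud's side and down, and moved the arm well clear.

**Strap:** my last camera measurement put it at about 0.00 rad, with the stud at (0.640, −0.119) m. The wrist read about 5 N against the stop.

**Lever:** while I pressed it, the force rose from 6.5 to 15 N with only 0.2 mm of travel. The fingertips were then about 74 mm above the bench, where a level lever's top should be (75 mm). Afterwards the top of the grip measured 73.5 mm at the tip and 69.7 mm nearer the hinge. That suggests a slope of about 0.1 rad, which disagrees slightly with a fully level lever, but it is near the noise of the two-view measurement. I judged the lever to be down and did not press it again.

**Board and bystanders:** the board, jar, torch and tweezers appear at the same pixels as at the start in the top view. The bowl was outside the final crops, so I did not check it again, but the arm only passed that side well above bowl height. The wrist force is back to zero.

**Pad force:** I could not measure it. That the pad presses on the board is inferred from the lever being down.

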